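Pin the magazine stop on the infeed rail

ROBOT

A 6-joint arm with a two-finger parallel gripper is mounted at the origin on the work surface. World frame = base frame: x ahead of the robot, y to its left, z up, the work surface at z = 0. Lengths are in mm, angles in rad, forces in N, time in s.
With the tool pointing down it reaches from about 275 to 750 mm from the base axis. Payload 10.2 kg.
Tool frame: the origin (TCP) lies midway between the tips of the shut fingers; the grasp point (between the pads) lies 19 mm behind it (ctrl.pinch_z is the distance from the TCP to the grasp point, in mm); x points along the fingers, z is the direction in which the jaws open and shut, and the axes are right-handed (so a half turn about x gives the same grasp; the last joint's range is limited). The gripper opens to 85 mm and grips with 20 to 120 N. Pads are 22 mm wide; open, the fingers measure 114 mm over their backs; the gripper's body (76 mm by 85 mm) begins 54 mm behind the grasp point. The pads swing forward as they close: fully open they stand 13 mm farther back than shut.
Start: joints at [0.996, 0.313, 1.498, -0, 1.331, -0.223], TCP at [180.922, 492.847, 231.294] pointing down, gripper open.
Joint ranges: [-2.94, 2.94], [-0.97, 2.17], [0.19, 2.56], [-1.23, 4.37], [0.02, 3.11], [-2.88, 2.88]. Speed limits (rad/s): [2.39, 2.39, 3.01, 3.14, 3.14, 3.14].

INTERFACE

Orientations are given as a unit quaternion [w, x, y, z].
In Python, from rig import ctrl, capture, workorder, nets gives the robot as it stands. The module is installed in compiled form; this text tells all that it offers.
- The arm moves only by the tool send_rows, never from a script. Its argument "rows" is text: rows parted by semicolons, each of 5 numbers parted by spaces: the opening, from 0 (shut) to 1 (fully open), then the shift along the tool's x, y, z in cm, then the turn about the tool's x in units of 5 degrees (1.0 is 5 degrees). In form: grip x y z yaw; .... A call has 1 to 12 rows; each row is the pose to reach, as a shift and turn from the pose commanded when the call began, along the tool's axes at that moment; what a row does not reach only later rows make up. A row lasts 1/10 s, in which the tool goes at most 50 mm and 8.59 degrees, less where a joint would pass 70% of its speed; a pose out of reach is approached as far as the arm can. A call with a gripper value outside its range is refused whole. The fingers move at their own pace and stop on an object; "grip_force" is the grip in N (left out, the last holds). Time passes only in rows, so rows that repeat a pose let the fingers close. It gives the time, the measured TCP pose, the force and the opening at its end, in the units of the state.
- ctrl.sense(): the state, without advancing time (a new reading comes with each control period).
- capture(name): name is "side" or "top"; returns a dict with "pixels" (420x560x3 uint8, red, green, blue), "intrinsics" (3x3 intrinsics, pixels), "dist" ([k1, k2, p1, p2, k3] as OpenCV has them; the pictures are not rectified), "view" (4x4, takes a point from world to camera coordinates). Camera axes: x right, y down, z forward; pixel columns grow to the right and rows downward; lengths in mm; the calibration is good to about 2 mm. A picture is of the moment at which its call begins. There is no depth.
- workorder.finish_job(): hands the job in, once; it reports no verdict.
Trained networks look in a picture, given as the dict that the camera call returned (one of the last four; its "shot" number tells which), for a name from the list of things; names that differ only in an ending like _2 or _b are one class to them, and where a whole thing is asked for, a point or a joint stands for the part that bears it (a point fixed in the world has none). Each returns a list of dicts, best first, with "confidence" (0 to 1); they miss things now and then, are a little off and sometimes report something else, mostly with a low value. They report only what shows in the picture. A call takes as long as a camera call. They do not tell look-alikes from the thing itself.
- nets.boxes_of(picture, target): "location" ([x, y, z] in mm, in world coordinates, good to about 4 mm: the middle of the surface that is visible of it).
- nets.spot_point(picture, target): "location" ([x, y, z] in mm, in world coordinates, good to about 4 mm: a listed point, or the origin of a listed thing).
The state is a dict: "time_s": time; "joints": joint angles; "dq": joint speeds; "tau": joint torques, N m; "eef_pos": TCP position; "ee_rot": TCP orientation; "force": force on the tool from outside, world axes, zero at the start; "wrist_torque": the same for the moment, N m; "grip_width": opening from 0.0 (shut) to 1.0 (fully open).
Only numpy, scipy, OpenCV 4.12 (cv2) and the standard library are available. Lean on these libraries where they do the work, as an engineer would, in place of code of your own. Each camera call takes 0.05 s, during which the arm holds its last target.

TASK

Close the stop on the bonding machine's magazine infeed: slide the stop plate along the rail towards the magazine until its round hole lies over the round hole in the rail. Then take the long slim pin from the pin rack (not the short pin, nor the one with the thick shoulder) and push it upright down through both holes until its collar rests on the plate, and let go.

Things in the scene. Friction and masses are not known exactly. Their poses are not given: they have to be found in the camera images.
- stop_plate: Aluminium plate 74 (x) x 112 (y) x 10 mm sliding on a grey rail along its own y only, 2.5 N friction, stays put; +y is towards the finned magazine. Origin: centre of its 30 mm through hole, on the underside, 51 mm above the bench, z up. Its hole starts 70 to 120 mm short of the rail's hole and can overrun it by 12 mm. Black bumper 12 mm high, 47 mm ahead of the hole.
- stop_fin (a point): Middle of the upright aluminium grip fin on the stop plate, 50 mm behind the plate's hole (-y): 14 mm thick along y (the sliding direction), 40 mm wide along x, 45 mm tall. This point is 23 mm below the fin's top, 22 mm above the plate's top and 83 mm above the bench; axes as the plate's.
- rail_hole (a point): Centre of the 30 mm round hole, with a thin steel rim, in the fixed grey rail's top face, 50 mm above the bench and open down to it. y axis: sliding direction, +y towards the magazine, which begins 75 mm beyond and is 116 mm high. Rail 80 mm wide; steel side flanges 56 mm high, just below the plate's top (61 mm).
- long_pin: Pin upright in a white rack (34 mm high, 3 sockets 65 mm apart along its x). Origin: lower tip, z up. Shank 14 mm dia, 56 long, last 8 tapering to 8; collar 42 dia, z 56-62; dark knob 24 dia, z 62-94; 0.15 kg. Tip 8 mm above bench, 26 mm deep in its socket, 1 mm play; fully home 5 mm above bench. Other pins: same knob, one with collar 22 mm lower, one with 36 mm thick shoulder.
Mind the look-alikes: they are no part of the job. Leave any green look-alike of the long_pin alone.

How it is judged (in metres and radians):
On the way:
1. the stop plate's hole lies over the rail's hole, within 12 mm (horizontal distance between stop_plate and rail_hole below 0.012 m), for 0.2 s.
At the end, for the whole second after the job is handed in: The long slim pin stands upright (within 10 degrees) through the holes of stop plate and rail, its axis within 12 mm of both holes' centres and the holes within 17 mm of each other, its tip at least 39 mm below the rail's top face (45 mm is fully home, collar on the plate), at rest and released (horizontal distance between stop_plate and rail_hole below 0.017 m and horizontal distance between long_pin and rail_hole below 0.012 m and horizontal distance between long_pin and stop_plate below 0.012 m and z of long_pin in the frame of rail_hole below -0.039 m and angle between long_pin's own z axis and vertical below 0.17 rad and linear speed of long_pin below 0.02 m/s); the robot touches nothing.
It also fails if it takes over 58 s, if anything falls off the work surface, if the arm or the gripper's body presses on something with over 40 N, if the wrist force passes 120 N, or if a joint passes its speed limit or range.

## Working session

There is one attempt and no reset: what is moved stays moved. The work goes in short steps, Python scripts to look and compute and a tool call to move; the robot and the scene stay as the last step left them, time stands still between calls to the robot, and variables do not carry over. Pictures are saved under pics/ and viewed, and the job is handed in when it is done.

Besides the shell and the picture viewer there is one more tool, called after ">>>" as name(argument=value, ...) on one line, values as JSON. send_rows: Moves the arm, as the interface text tells. Its arguments: {"type":"object","properties":{"rows":{"type":"string"},"grip_force":{"type":"number"}},"required":["rows"]}

```bash
mkdir -p pics; ls; cat > h.py <<'E'
import numpy as np, cv2
from rig import ctrl, capture, workorder, nets
def save(p,n): cv2.imwrite('pics/'+n+'.png',cv2.cvtColor(p['pixels'],cv2.COLOR_RGB2BGR))
def ray(p,uv):
    K=np.array(p['intrinsics']);D=np.array(p['dist'],float);V=np.array(p['view'])
    n=cv2.undistortPoints(np.array([[uv]],float),K,D)[0,0]
    R=V[:3,:3];c=-R.T@V[:3,3];d=R.T@np.array([n[0],n[1],1]);return c,d
def onz(p,uv,z):
    c,d=ray(p,uv);return c+d*(z-c[2])/d[2]
def proj(p,X):
    V=np.array(p['view']);r,_=cv2.Rodrigues(V[:3,:3])
    return cv2.projectPoints(np.array([X],float).reshape(-1,1,3),r,V[:3,3],np.array(p['intrinsics']),np.array(p['dist'],float))[0].reshape(-1,2)
E
python3 - <<'E'
from h import *
for c in ('top','side'):
    p=capture(c);save(p,c+'0')
    print(c,np.round(np.array(p['view']),3).tolist())
    for t in ('stop_plate','stop_fin','rail_hole','long_pin'):
        print(t,[(round(d['confidence'],2),np.round(d['location']).tolist()) for d in nets.spot_point(p,t)])
    print('box',[(round(d['confidence'],2),np.round(d['location']).tolist()) for d in nets.boxes_of(p,'long_pin')])
s=ctrl.sense();print(s['eef_pos'],s['ee_rot'],s['time_s'],ctrl.pinch_z)
E
```

```text
pics
top [[-0.011, -1.0, -0.025, -89.648], [-0.997, 0.013, -0.082, 536.497], [0.083, 0.024, -0.996, 831.945], [0.0, 0.0, 0.0, 1.0]]
stop_plate [(0.82, [529.0, 32.0, 53.0])]
stop_fin [(0.71, [524.0, -18.0, 80.0])]
rail_hole [(0.86, [543.0, 123.0, 45.0])]
long_pin [(0.86, [546.0, -390.0, 0.0]), (0.72, [595.0, -309.0, 10.0])]
box [(0.95, [590.0, -304.0, 69.0]), (0.61, [541.0, -384.0, 60.0])]
side [[-0.788, -0.615, 0.014, 338.057], [-0.441, 0.55, -0.709, 354.934], [0.429, -0.565, -0.705, 498.989], [0.0, 0.0, 0.0, 1.0]]
stop_plate [(0.73, [533.0, 32.0, 50.0])]
stop_fin [(0.91, [517.0, -13.0, 84.0])]
rail_hole [(0.73, [542.0, 120.0, 51.0])]
long_pin [(0.74, [593.0, -312.0, 8.0]), (0.64, [545.0, -396.0, -4.0]), (0.3, [543.0, 122.0, 48.0])]
box [(0.87, [542.0, -392.0, 54.0]), (0.77, [588.0, -307.0, 72.0])]
[180.92552214 492.8308058  231.28704259] [ 0.57977838 -0.40478556  0.57980042  0.40476803] 0.6 18.700000000000003
```

View pics/top0.png

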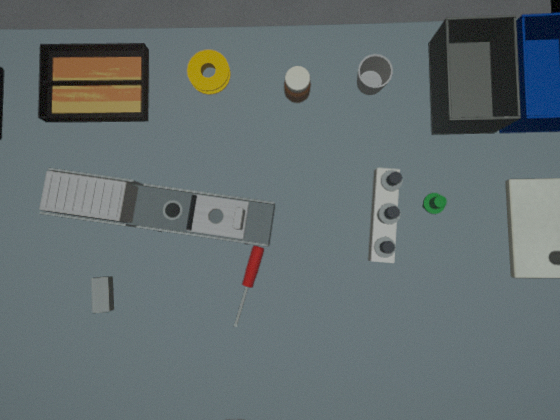

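View pics/side0.png

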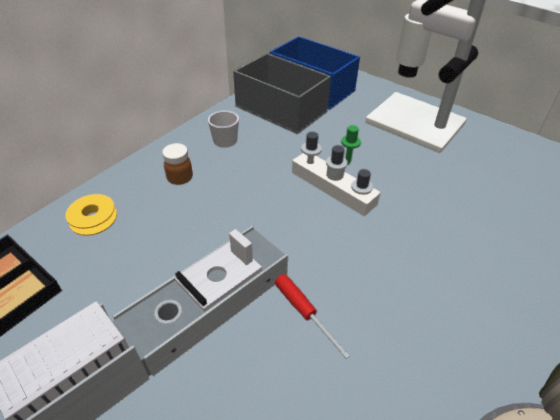

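```bash
python3 - <<'E'
import cv2
t=cv2.imread('pics/top0.png');s=cv2.imread('pics/side0.png')
def z(i,x,y,w,h,k,n): cv2.imwrite('pics/'+n,cv2.resize(i[y:y+h,x:x+w],None,fx=k,fy=k,interpolation=cv2.INTER_CUBIC))
z(t,120,160,160,100,5,'z1.png')
z(t,360,160,100,110,5,'z2.png')
z(s,140,220,160,110,5,'z3.png')
z(s,280,120,110,95,6,'z4.png')
E
```

```text
(no output)
```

View pics/z1.png

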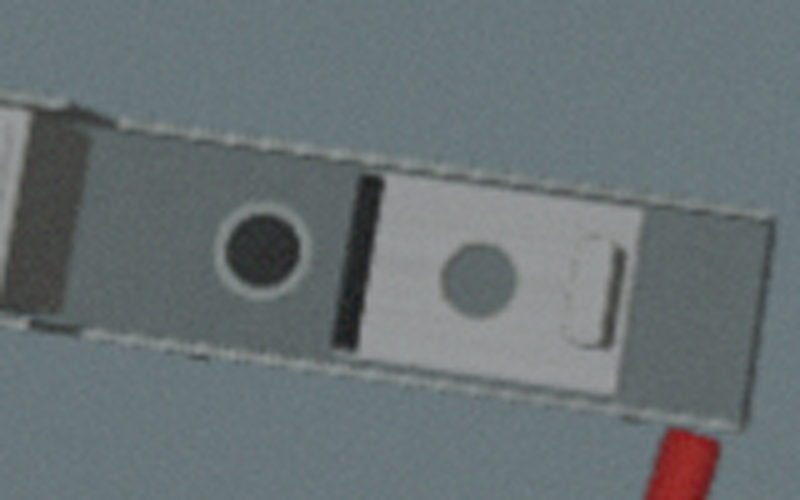

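View pics/z2.png

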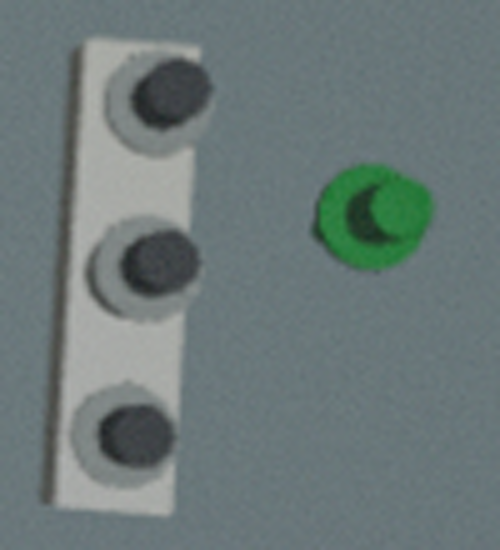

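View pics/z3.png

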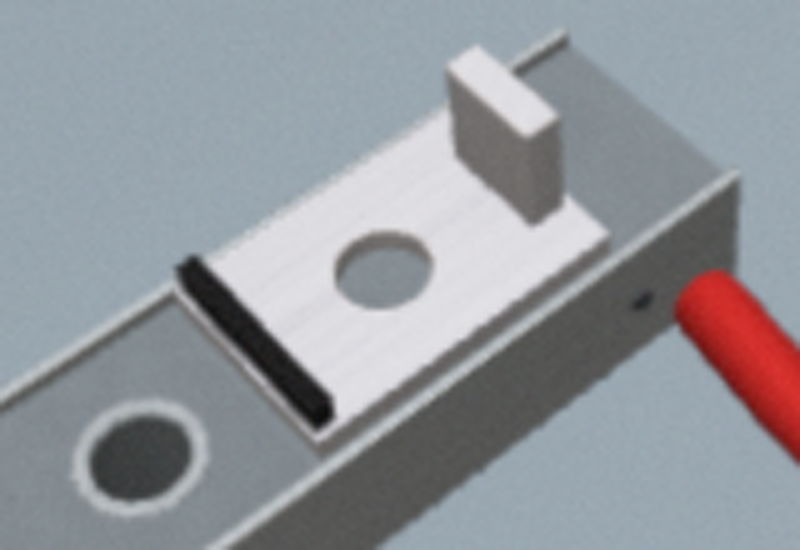

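View pics/z4.png

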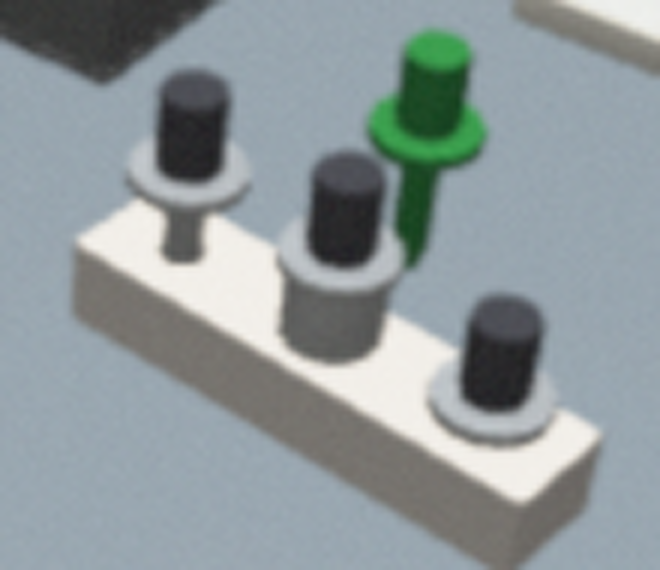

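```bash
python3 - <<'E'
from h import *
t=capture('top');s=capture('side')
for n,a,b,z in (('rail',(172.4,210),(168,311.6),50),('plate',(215.8,216),(216.8,273.6),61),('fin',(238.8,218),(240.6,238),106),('knob',(396,177.6),(312.5,134.7),102),('collar',(391.6,180.6),(311.7,148.3),70)):
    print(n,np.round(onz(t,a,z)[:2],1),np.round(onz(s,b,z)[:2],1))
E
```

```text
rail [540.3 121.1] [541.2 120.4]
plate [526.3  31.8] [526.9  31.3]
fin [518.6 -19.5] [518.5 -17.5]
knob [ 590.8 -313.6] [ 591.4 -312.7]
collar [ 590.3 -313.2] [ 590.  -311.6]
```

```bash
cat >> h.py <<'E'
from scipy.spatial.transform import Rotation as Ro
def plan(xyz,jawdir=None):
    s=ctrl.sense();q=s['ee_rot'];R=Ro.from_quat([q[1],q[2],q[3],q[0]]).as_matrix()
    d=R.T@(np.array(xyz)-s['eef_pos'])/10
    out=[]
    if jawdir is not None:
        j=R.T@np.array([jawdir[0],jawdir[1],0.]);a=np.degrees(np.arctan2(-j[1],j[2]))
        out=[round(((a+90)%180-90)/5,2)]
    print('pos',np.round(s['eef_pos'],1),'tool x',np.round(R[:,0],3),'z',np.round(R[:,2],3),'q',np.round(s['joints'],2),'F',np.round(s['force'],1),'g',round(s['grip_width'],3),'t',s['time_s'])
    print('shift cm',np.round(d,2),'yaw',out)
E
python3 - <<'E'
from h import *
plan((518.6,-18.3,170),(0.157,0.988))
E
```

```text
pos [180.9 492.8 231.3] tool x [-0. -0. -1.] z [ 0.345  0.939 -0.   ] q [ 1.    0.31  1.5  -0.    1.33 -0.22] F [-0.9 -0.3  0.6] g 0.998 t 0.7
shift cm [  6.13 -49.31 -36.35] yaw [np.float64(-2.23)]
```

>>> send_rows(rows="1 0 -4 -3 0;1 0 -8 -6 0;1 0 -12 -9 -0.5;1 0 -16 -12 -1;1 0 -20 -15 -1.5;1 0 -24 -18 -2;1 0 -28 -21 -2.23;1 0 -32 -24 -2.23;1 0 -36 -26.5 -2.23;1 0 -40 -29.5 -2.23;1 0 -44 -32.4 -2.23;1 0 -47 -34.6 -2.23", grip_force=40)

```text
time_s: 1.9
eef_pos: [504.0, 3.5, 231.3]
ee_rot: [0.538, -0.459, 0.538, 0.459]
force: [0.2, 0.7, -0.1]
grip_width: 1.001
```

```bash
python3 - <<'E'
from h import *
plan((518.6,-18.3,71),(0.157,0.988))
E
```

```text
pos [504.    3.5 231.3] tool x [ 0. -0. -1.] z [ 0.158  0.987 -0.   ] q [-0.23  0.27  1.56 -0.    1.32 -1.64] F [ 0.2  0.7 -0.1] g 1.001 t 1.9
shift cm [16.03 -1.78 -1.91] yaw [np.float64(-0.01)]
```

>>> send_rows(rows="1 3 -0.8 -0.9 0;1 6 -1.78 -1.9 0;1 9 -1.78 -1.9 0;1 12 -1.78 -1.9 0;1 14 -1.78 -1.9 0;1 15 -1.78 -1.9 0;1 15.8 -1.78 -1.9 0;1 16 -1.78 -1.9 0;1 16 -1.78 -1.9 0")

```text
time_s: 2.8
eef_pos: [517.8, -15.5, 71.8]
ee_rot: [0.538, -0.459, 0.538, 0.459]
force: [0.5, -0.7, 0.0]
grip_width: 0.994
```

```bash
python3 - <<'E'
from h import *
plan((518.6,-18.3,71),(0.157,0.988))
p=capture('side');save(p,'s1')
E
```

```text
pos [517.8 -15.5  71.8] tool x [ 0.001 -0.    -1.   ] z [ 0.156  0.988 -0.   ] q [-0.26  0.48  1.71  0.    0.95 -1.67] F [ 0.5 -0.7  0. ] g 0.994 t 2.8
shift cm [ 0.08 -0.12 -0.26] yaw [np.float64(0.01)]
```

View pics/s1.png

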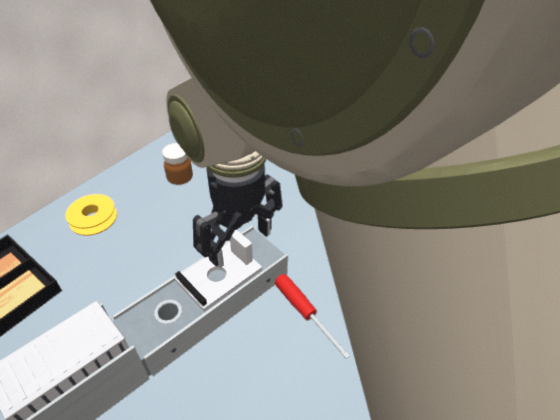

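The side view shows the open fingers straddling the fin at about (240,245). I'll close them on it.

>>> send_rows(rows="1 0 -0.1 -0.2 0;0.1 0 -0.1 -0.2 0;0 0 -0.1 -0.2 0;0 0 -0.1 -0.2 0;0 0 -0.1 -0.2 0;0 0 -0.1 -0.2 0;0 0 -0.1 -0.2 0;0 0 -0.1 -0.2 0;0 0 -0.1 -0.2 0;0 0 -0.1 -0.2 0")

```text
time_s: 3.85
eef_pos: [518.2, -17.5, 71.4]
ee_rot: [0.538, -0.459, 0.538, 0.459]
force: [-1.0, 1.5, 2.4]
grip_width: 0.157
```

```bash
python3 - <<'E'
from h import *
plan((540.8-.157*50,120.8-.988*50,71),(0.157,0.988))
E
```

```text
pos [518.2 -17.5  71.4] tool x [ 0.  0. -1.] z [0.156 0.988 0.   ] q [-0.26  0.48  1.71  0.    0.95 -1.67] F [-1.   1.5  2.4] g 0.157 t 3.85
shift cm [ 0.04 -0.06  9.01] yaw [np.float64(0.01)]
```

>>> send_rows(rows="0 0 0 0.6 0;0 0 0 1.5 0;0 0 0 2.5 0;0 0 0 3.5 0;0 0 0 4.5 0;0 0 0 5.5 0;0 0 0 6.5 0;0 0 0 7.5 0;0 0 0 8.3 0;0 0 0 8.8 0;0 0 0 9 0;0 0 0 9 0")

```text
time_s: 5.05
eef_pos: [532.3, 72.7, 71.4]
ee_rot: [0.538, -0.459, 0.537, 0.46]
force: [-2.5, 1.9, 4.3]
grip_width: 0.158
```

```bash
python3 - <<'E'
from h import *
plan((540.8-.157*50,120.8-.988*50,71),(0.157,0.988))
p=capture('side');save(p,'s2')
E
python3 -c "
import cv2
s=cv2.imread('pics/s2.png');cv2.imwrite('pics/s2z.png',cv2.resize(s[230:350,120:280],None,fx=5,fy=5))"
```

```text
pos [532.3  72.7  71.4] tool x [ 0.     0.001 -1.   ] z [0.156 0.988 0.001] q [-0.08  0.52  1.65  0.    0.97 -1.5 ] F [-2.5  1.9  4.3] g 0.158 t 5.05
shift cm [ 0.04 -0.09 -0.12] yaw [np.float64(0.01)]
```

View pics/s2z.png

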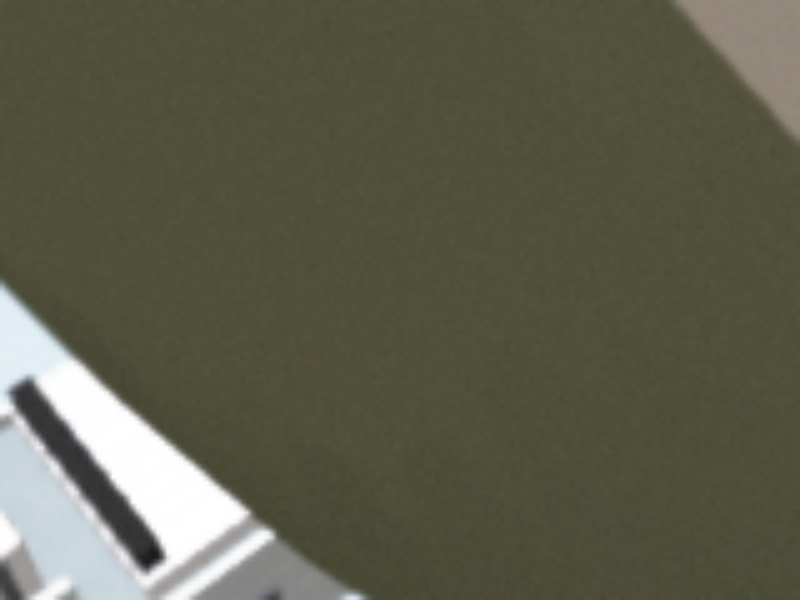

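>>> send_rows(rows="0.3 0 0 -0.1 0;0.6 0 0 -0.1 0;0.6 0 0 -0.1 0;0.6 0 0 -0.1 0;0.6 0 0 -0.1 0;0.6 -2 0 -0.1 0;0.6 -6 0 -0.1 0;0.6 -10 0 -0.1 0;0.6 -12 0 -4 0;0.6 -12 0 -8 0;0.6 -12 0 -12 0;0.6 -12 0 -16 0")

```text
time_s: 6.3
eef_pos: [506.8, -88.2, 191.5]
ee_rot: [0.538, -0.459, 0.538, 0.459]
force: [0.1, -0.6, -0.7]
grip_width: 0.6
```

```bash
python3 - <<'E'
from h import *
plan((590.7,-312.8,190),(0,1))
p=capture('top');save(p,'t3');p=capture('side');save(p,'s3')
E
python3 -c "
import cv2
s=cv2.imread('pics/s3.png');cv2.imwrite('pics/s3z.png',cv2.resize(s[250:350,110:260],None,fx=5,fy=5))
s=cv2.imread('pics/t3.png');cv2.imwrite('pics/t3z.png',cv2.resize(s[160:260,120:280],None,fx=5,fy=5))"
```

```text
pos [506.8 -88.2 191.5] tool x [ 0.001 -0.    -1.   ] z [ 0.156  0.988 -0.   ] q [-0.4   0.32  1.59  0.    1.23 -1.81] F [ 0.1 -0.6 -0.7] g 0.6 t 6.3
shift cm [  0.16 -11.8  -20.87] yaw [np.float64(-1.8)]
```

View pics/s3z.png

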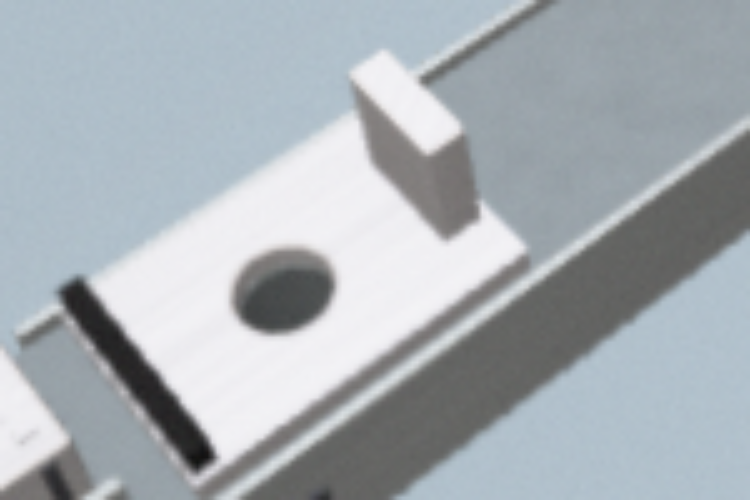

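View pics/t3z.png

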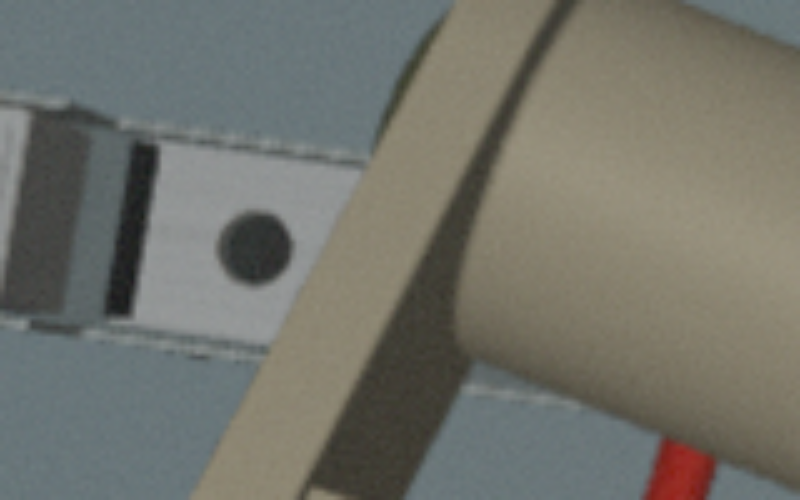

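```bash
python3 - <<'E'
from h import *
t=capture('top');s=capture('side')
print(onz(t,(171,209.4),61),onz(s,(166.8,308.2),61))
for c in(t,s):print(proj(c,(540.8,120.8,61)))
E
```

```text
[540.55161892 120.6912989   61.        ] [540.09301933 121.18630042  61.        ]
[[170.94659171 209.27586253]]
[[166.66995408 307.7547767 ]]
```

>>> send_rows(rows="0.8 0 -2.5 -4 0;0.8 0 -4.5 -8 -0.5;0.8 0 -6.8 -12 -1;0.8 0 -9 -16 -1.5;0.8 0 -11 -19 -1.8;0.8 0 -11.8 -20.9 -1.8;0.8 0 -11.8 -20.9 -1.8;0.8 0 -11.8 -20.9 -1.8")

```text
time_s: 7.3
eef_pos: [591.5, -310.2, 190.9]
ee_rot: [0.5, -0.5, 0.5, 0.501]
force: [-0.1, 0.5, -0.2]
grip_width: 0.801
```

```bash
python3 - <<'E'
from h import *
plan((590.7,-312.8,73.5),(0,1))
p=capture('side');save(p,'s4')
E
```

```text
pos [ 591.5 -310.2  190.9] tool x [-0.     0.001 -1.   ] z [-0.001  1.     0.001] q [-0.66  0.67  1.06  0.    1.42 -2.23] F [-0.1  0.5 -0.2] g 0.801 t 7.3
shift cm [11.74  0.07 -0.27] yaw [np.float64(0.01)]
```

View pics/s4.png

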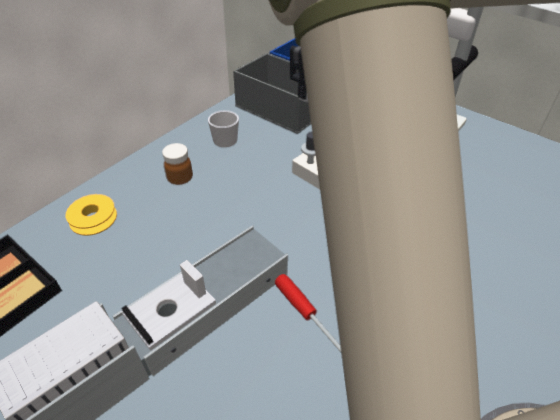

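The plate hole is within 1 mm of the rail hole; next is the pin.

>>> send_rows(rows="0.8 3 0.05 -0.2 0;0.8 6 0.05 -0.2 0;0.8 8 0.05 -0.2 0;0.8 9.5 0.05 -0.2 0;0.8 10.5 0.05 -0.2 0;0.8 11.2 0.05 -0.2 0;0.8 11.6 0.05 -0.2 0;0.8 11.6 0.05 -0.2 0;0.8 11.6 0.05 -0.2 0")

```text
time_s: 8.25
eef_pos: [590.8, -313.8, 76.0]
ee_rot: [-0.5, 0.5, -0.5, -0.5]
force: [-0.8, 0.0, 0.4]
grip_width: 0.8
```

```bash
python3 - <<'E'
from h import *
plan((590.7,-312.8,73.5),(0,1))
p=capture('side');save(p,'s5');p=capture('top');save(p,'t5')
E
python3 -c "
import cv2
s=cv2.imread('pics/s5.png');t=cv2.imread('pics/t5.png')
cv2.imwrite('pics/s5z.png',cv2.hconcat([cv2.resize(s[80:200,270:370],None,fx=4,fy=4),cv2.resize(t[140:260,340:440],None,fx=4,fy=4)]))"
```

```text
pos [ 590.8 -313.8   76. ] tool x [ 0.001 -0.001 -1.   ] z [ 0.     1.    -0.001] q [-0.66  0.77  1.19  0.    1.18 -2.23] F [-0.8  0.   0.4] g 0.8 t 8.25
shift cm [0.25 0.01 0.1 ] yaw [np.float64(-0.0)]
```

View pics/s5z.png

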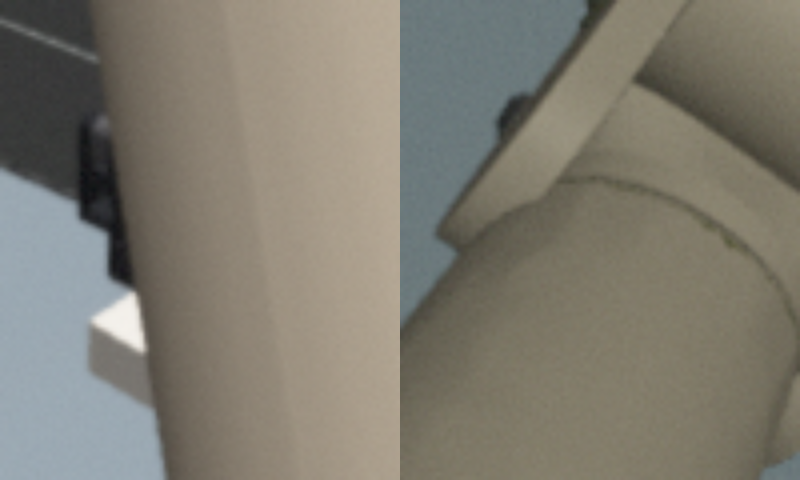

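>>> send_rows(rows="0.8 0.2 0 0.1 0;0.5 0.2 0 0.1 0;0 0.2 0 0.1 0;0 0.2 0 0.1 0;0 0.2 0 0.1 0;0 0.2 0 0.1 0;0 0.2 0 0.1 0;0 0.2 0 0.1 0;0 0.2 0 0.1 0;0 0.2 0 0.1 0", grip_force=60)

```text
time_s: 9.35
eef_pos: [590.7, -312.7, 73.5]
ee_rot: [-0.5, 0.5, -0.5, -0.5]
force: [-0.6, 1.3, 3.8]
grip_width: 0.265
```

```bash
python3 - <<'E'
from h import *
plan((590.7,-312.8,73.5),(0,1))
E
```

```text
pos [ 590.7 -312.7   73.5] tool x [ 0. -0. -1.] z [ 0.  1. -0.] q [-0.66  0.77  1.19  0.    1.18 -2.23] F [-0.6  1.3  3.8] g 0.265 t 9.35
shift cm [ 0.   -0.   -0.01] yaw [np.float64(-0.0)]
```

>>> send_rows(rows="0 -0.5 0 0 0;0 -1.5 0 0 0;0 -3 0 0 0;0 -5 0 0 0;0 -8 0 0 0;0 -11 0 0 0;0 -13 0 0 0;0 -13 0 0 0;0 -13 0 0 0")

```text
time_s: 10.25
eef_pos: [590.4, -312.5, 203.1]
ee_rot: [0.5, -0.5, 0.5, 0.5]
force: [-0.4, -0.0, -2.4]
grip_width: 0.263
```

```bash
python3 - <<'E'
from h import *
plan((540.8,120.8,203.5),(0.157,0.988))
p=capture('side');save(p,'s6')
E
```

```text
pos [ 590.4 -312.5  203.1] tool x [-0.  0. -1.] z [0. 1. 0.] q [-0.66  0.66  1.04  0.    1.44 -2.23] F [-0.4 -0.  -2.4] g 0.263 t 10.25
shift cm [-3.000e-02  4.960e+00  4.333e+01] yaw [np.float64(1.81)]
```

View pics/s6.png

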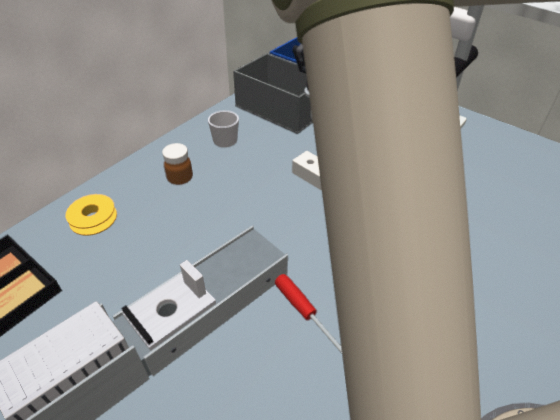

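>>> send_rows(rows="0 0 0.2 1.5 0.7;0 0 0.6 5 2.2;0 0 1 8.5 3.7;0 0 1.5 12 5.2;0 0 1.9 16 6.7;0 0 2.3 20 8.2;0 0 2.8 24 9.7;0 0 3.2 28 11.2;0 0 3.6 31.5 12.7;0 0 4 35 14.2;0 0 4.4 38.5 15.6;0 0 4.7 41 16.8")

```text
time_s: 11.5
eef_pos: [542.5, 99.4, 202.0]
ee_rot: [0.705, -0.035, 0.707, 0.036]
force: [0.0, -1.0, -1.6]
grip_width: 0.259
```

```bash
python3 - <<'E'
from h import *
plan((540.8,120.8,203.5),(0.988,-.157))
E
```

```text
pos [542.5  99.4 202. ] tool x [-0.003  0.    -1.   ] z [ 0.995  0.101 -0.003] q [-0.03  0.4   1.46  0.    1.29 -0.13] F [ 0.  -1.  -1.6] g 0.259 t 11.5
shift cm [-0.15  2.14  0.04] yaw [np.float64(2.96)]
```

>>> send_rows(rows="0 0 0.8 0 1;0 0 1.5 0 2;0 0 2 0 2.96;0 0 2.14 0 2.96;0 0 2.14 0 2.96;0 0 2.14 0 2.96;0 0 2.14 0 2.96")

```text
time_s: 12.2
eef_pos: [541.3, 118.4, 203.1]
ee_rot: [0.705, 0.054, 0.705, -0.054]
force: [-0.0, 0.6, -2.0]
grip_width: 0.264
```

```bash
python3 - <<'E'
from h import *
plan((540.8,120.8,123),(0.988,-.157))
for c in('top','side'):
    p=capture(c);save(p,c+'7')
E
```

```text
pos [541.3 118.4 203.1] tool x [-0. -0. -1.] z [ 0.988 -0.153 -0.   ] q [ 0.    0.4   1.45 -0.    1.29  0.16] F [-0.   0.6 -2. ] g 0.264 t 12.2
shift cm [ 8.01  0.23 -0.09] yaw [np.float64(0.05)]
```

View pics/side7.png

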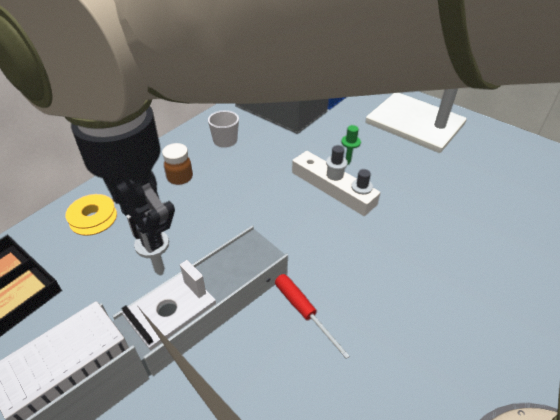

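View pics/top7.png

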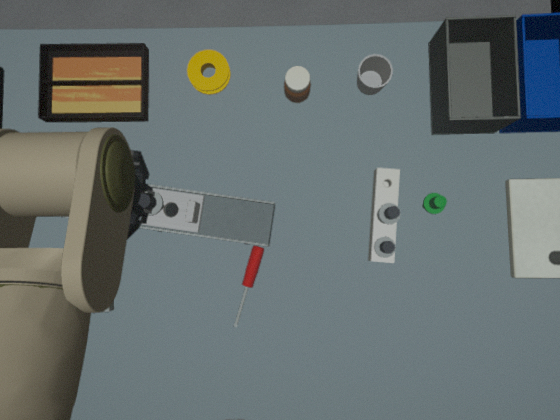

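>>> send_rows(rows="0 1 0.2 0 0;0 2.5 0.2 -0.1 0;0 4 0.2 -0.1 0;0 5.5 0.2 -0.1 0;0 6.2 0.2 -0.1 0;0 6.5 0.2 -0.1 0;0 6.5 0.2 -0.1 0;0 6.5 0.2 -0.1 0")

```text
time_s: 13.1
eef_pos: [541.0, 120.8, 138.9]
ee_rot: [0.705, 0.054, 0.705, -0.054]
force: [-0.1, 0.2, -2.4]
grip_width: 0.256
```

```bash
python3 - <<'E'
from h import *
plan((540.8,120.8,70.5),(0.988,-.157))
s=capture('side');save(s,'s8');t=capture('top');save(t,'t8')
print(proj(s,[(540.8,120.8,61),(540.8,120.8,72.5),(540.8,120.8,128)]),proj(t,[(540.8,120.8,61),(540.8,120.8,134)]))
cv2.imwrite('pics/s8z.png',cv2.resize(cv2.cvtColor(s['pixels'],cv2.COLOR_RGB2BGR)[220:340,100:240],None,fx=5,fy=5))
E
```

```text
pos [541.  120.8 138.9] tool x [ 0.001 -0.    -1.   ] z [ 0.988 -0.153  0.001] q [ 0.01  0.46  1.53 -0.    1.14  0.16] F [-0.1  0.2 -2.4] g 0.256 t 13.1
shift cm [ 6.84 -0.01 -0.03] yaw [np.float64(0.05)]
[[166.66995408 307.7547767 ]
 [165.26805514 303.30223811]
 [157.96544464 279.99875955]] [[170.94659171 209.27586253]
 [159.13934848 205.65492261]]
```

View pics/s8z.png

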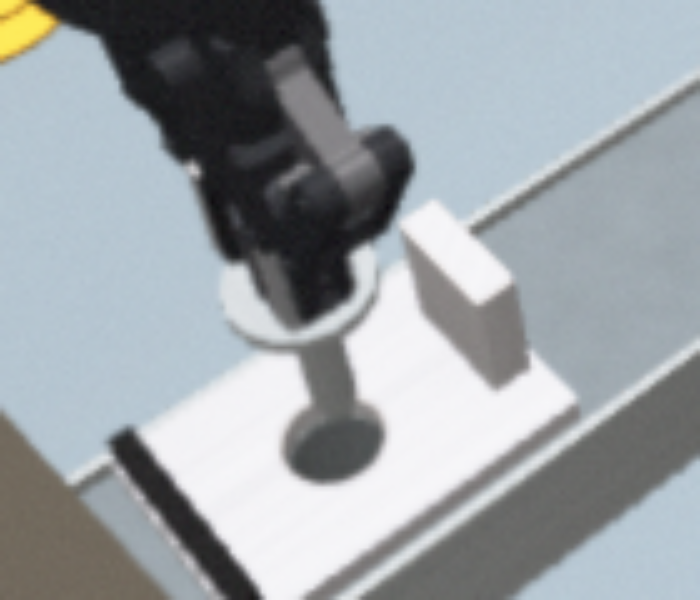

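The pin hangs upright, its tip at about (167,302) above the hole at (167,308), so I'll lower it.

>>> send_rows(rows="0 0.6 0 0 0;0 1.4 0 0 0;0 2.2 0 0 0;0 3 0 0 0;0 3.8 0 0 0;0 4.6 0 0 0;0 5.3 0 0 0;0 5.8 0 0 0;0 6.1 0 0 0;0 6.3 0 0 0;0 6.3 0 0 0")

```text
time_s: 14.3
eef_pos: [540.7, 120.8, 75.2]
ee_rot: [0.705, 0.054, 0.705, -0.054]
force: [-0.1, 0.2, -0.8]
grip_width: 0.264
```

```bash
python3 - <<'E'
from h import *
plan((540.8,120.8,70.5),(0.988,-.157))
s=capture('side');save(s,'s9')
cv2.imwrite('pics/s9z.png',cv2.resize(cv2.cvtColor(s['pixels'],cv2.COLOR_RGB2BGR)[220:340,100:240],None,fx=5,fy=5))
E
```

```text
pos [540.7 120.8  75.2] tool x [-0. -0. -1.] z [ 0.988 -0.153 -0.   ] q [ 0.01  0.54  1.59 -0.    1.    0.16] F [-0.1  0.2 -0.8] g 0.264 t 14.3
shift cm [0.47 0.   0.01] yaw [np.float64(0.04)]
```

View pics/s9z.png

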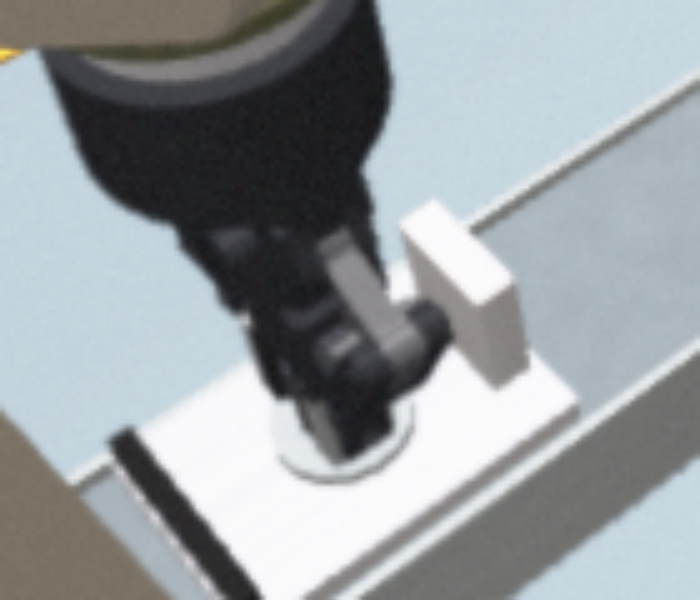

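Almost home, with no contact force. I'll go down the last 4 mm.

>>> send_rows(rows="0 0.15 0 0 0;0 0.25 0 0 0;0 0.35 0 0 0;0 0.42 0 0 0;0 0.42 0 0 0;0 0.42 0 0 0")

```text
time_s: 14.95
eef_pos: [540.7, 120.8, 71.1]
ee_rot: [0.705, 0.054, 0.705, -0.054]
force: [-0.1, 0.3, -1.2]
grip_width: 0.259
```

>>> send_rows(rows="0.3 0.05 0 0 0;0.4 0.05 0 0 0;0.6 0.05 0 0 0;0.9 0.05 0 0 0;0.9 0.05 0 0 0;0.9 0.05 0 0 0;0.9 -1.5 0 0 0;0.9 -4 0 0 0;0.9 -8 0 0 0;0.9 -12 0 0 0;0.9 -15 0 0 0;0.9 -15 0 0 0")

```text
time_s: 16.15
eef_pos: [542.2, 120.9, 225.4]
ee_rot: [0.708, 0.054, 0.702, -0.054]
force: [-0.0, -0.7, -0.9]
grip_width: 0.898
```

```bash
python3 - <<'E'
from h import *
plan((540.8,120.8,70.5),(0.988,-.157))
s=capture('side');save(s,'s10')
for t in('long_pin','stop_plate'):print(t,[(round(d['confidence'],2),np.round(d['location']).tolist()) for d in nets.spot_point(s,t)])
print(proj(s,[(540.8,120.8,61),(540.8,120.8,67),(540.8,120.8,99)]))
cv2.imwrite('pics/s10z.png',cv2.resize(cv2.cvtColor(s['pixels'],cv2.COLOR_RGB2BGR)[220:340,100:240],None,fx=5,fy=5))
E
```

```text
pos [542.2 120.9 225.4] tool x [ 0.008  0.    -1.   ] z [ 0.988 -0.153  0.008] q [ 0.01  0.38  1.42 -0.    1.33  0.16] F [-0.  -0.7 -0.9] g 0.898 t 16.15
shift cm [15.49 -0.05 -0.26] yaw [np.float64(0.05)]
long_pin [(0.87, [538.0, 118.0, 4.0]), (0.63, [545.0, -396.0, -3.0])]
stop_plate [(0.59, [543.0, 120.0, 56.0])]
[[166.66995408 307.7547767 ]
 [165.94298742 305.44671896]
 [161.89677426 292.56705003]]
```

View pics/s10z.png

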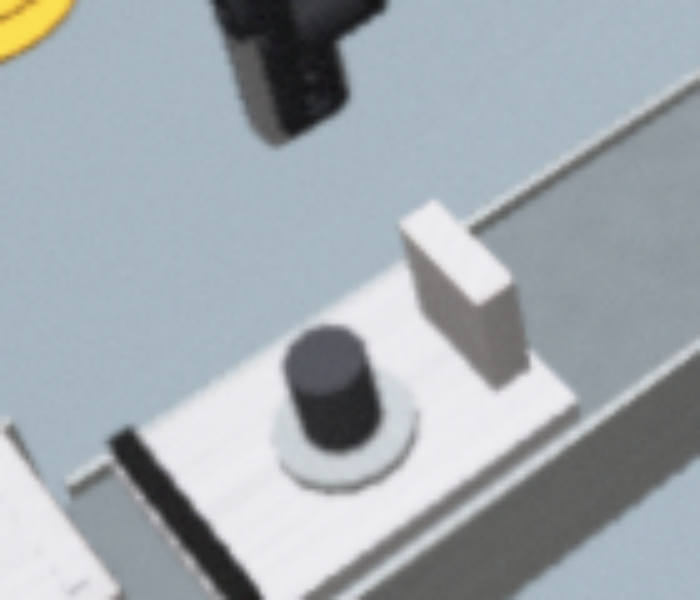

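```bash
python3 - <<'E'
from h import *
s=capture('side')
print(onz(s,(168.8,305.6),67),onz(s,(164.8,290),99))
E
```

```text
[537.42969114 118.40316824  67.        ] [540.90139929 115.42268277  99.        ]
```

The collar is about 4 mm off the hole centre, and the tilt is unclear. I'll move the arm aside and check from both views.

>>> send_rows(rows="0.9 0 -3 0 0;0.9 0 -7 0 0;0.9 0 -11 0 0;0.9 0 -15 0 0;0.9 0 -19 0 0;0.9 0 -23 0 0;0.9 0 -26 0 0;0.9 0 -28 0 0;0.9 0 -28 0 0")

```text
time_s: 17.25
eef_pos: [497.1, -157.7, 219.7]
ee_rot: [0.704, 0.056, 0.706, -0.055]
force: [0.4, 0.2, 0.4]
grip_width: 0.899
```

```bash
python3 - <<'E'
from h import *
s=capture('side');save(s,'s11');t=capture('top');save(t,'t11')
print(proj(t,[(540.8,120.8,61),(540.8,120.8,67),(540.8,120.8,99)]))
a=cv2.resize(cv2.cvtColor(t['pixels'],cv2.COLOR_RGB2BGR)[180:240,130:210],None,fx=10,fy=10,interpolation=cv2.INTER_CUBIC)
cv2.imwrite('pics/t11z.png',a)
a=cv2.resize(cv2.cvtColor(s['pixels'],cv2.COLOR_RGB2BGR)[270:330,130:210],None,fx=10,fy=10,interpolation=cv2.INTER_CUBIC)
cv2.imwrite('pics/s11z.png',a)
E
```

```text
[[170.94659171 209.27586253]
 [170.05661026 209.00285856]
 [165.07763145 207.47576275]]
```

View pics/t11z.png

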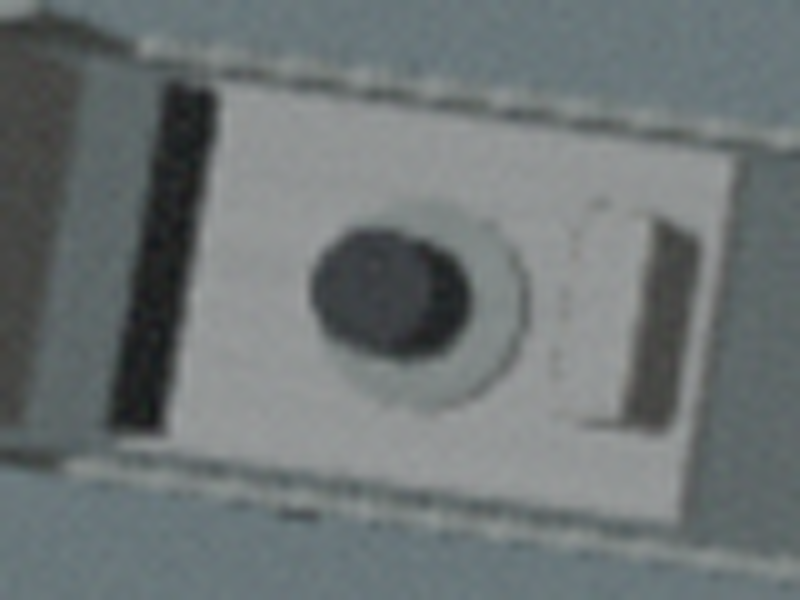

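View pics/s11z.png

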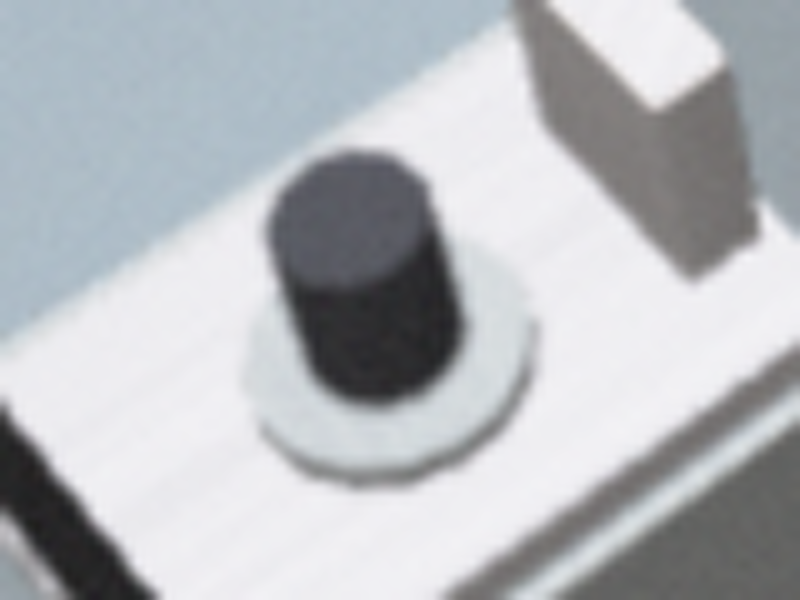

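```bash
python3 - <<'E'
from h import *
t=capture('top');s=capture('side')
print(onz(t,(172.6,210.3),67),onz(t,(167.2,209.3),99),onz(s,(169.2,305.5),67),onz(s,(165,291.9),99))
print(ctrl.sense()['force'],np.abs(ctrl.sense()['dq']).max())
print(workorder.finish_job())
E
```

```text
[538.17336961 115.76259036  67.        ] [537.2868403  116.74460964  99.        ] [537.11019041 117.93017706  67.        ] [538.30576754 117.36978433  99.        ]
[-0.21982624 -0.0946098  -0.31794954] 0.005449994575609807
the job is handed in; nothing more can be done
None
```

I closed the stop and put the long slim pin through both holes, and handed the job in at about 17.5 s of the 58 s allowed. No verdict was reported.

- **Plate:** I gripped it by the fin and slid it about 90 mm towards the magazine. Both cameras then put its hole within 1 mm of the rail's hole. I did not measure that again once the pin covered it.
- **Pin:** I took the one with the bare thin shank from the end socket of the rack. I did not go near the short pin, the shouldered pin or the green look-alike. I lowered it through both holes, let go and moved the arm well away, where it was at rest and touching nothing.
- **Last check of the pin:** The collar lies flat on the plate. The axis is about 4–5 mm off the hole centre, within the 12 mm limit, and the tilt is about 2°.
- **Disagreements:** A first reading from the side view alone suggested about 8–10° of tilt. Remeasuring from both views with the arm out of the way did not confirm it. In the last measurement the two cameras differed by about 2 mm on where the pin stands.

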